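# Proof-pull the bench tension gauge and turn its status leaf

### The job

Check the bench pull gauge: first push the red tell-tale all the way home against the drive bar, then pull the black handle out until the tell-tale's needle stands beside the yellow clip, hold it there for about a second, and ease the handle all the way back in without letting it snap. The needle must be left standing at the yellow clip. Then record the check by turning the binder's leaf right over so that it lies flat with its green face up; leave the can, tape roll, flask and screwdriver where they are.

Things in the scene. Friction and masses are not known exactly. Their poses are not given: they have to be found in the camera images.
- gauge: Bench pull gauge, fixed to the worktop: grey base plate 260 x 130 x 10 mm. Origin: centre of its underside. Its x axis is the direction in which the handle is pulled (roughly the robot's left), z is up. An aluminium spring tube (34 mm diameter, top 48 mm above the worktop) lies along x at y = -30 mm from x = -130 to -30 mm; the tell-tale's rail runs along x at y = +25 mm; a white scale strip with ticks every 5 mm lies at y = +51 mm
- handle (a point): Grip point of the black pull handle: an upright paddle 14 mm thick (gauge x), 32 mm wide (gauge y), from 21 to 95 mm above the worktop; this point is on its mid-plane, 78 mm above the worktop. At rest it is at gauge x = -5, y = -30 mm. A steel drive bar (23 +-5 mm above the worktop, front face 7 mm ahead of this point in gauge x) reaches from the paddle across to the tell-tale and pushes it along in +x
- slide (a joint): Pull of the handle along the gauge's +x, 0 (home) to 0.100 m. Spring: 2.2 N at home plus 1.1 N per 10 mm; it runs back by itself if let go
- telltale (a joint): Position of the red tell-tale along the gauge's +x, m, 0 = home (touching the drive bar with the handle home) to 0.100. It stays where it is left (about 1.2 N friction); the drive bar pushes it outward, never pulls it back
- needle (a point): Tip of the tell-tale's needle. It is in the tell-tale's middle plane, at gauge x = 8 mm + joint telltale, so 13 mm ahead of the handle point when the drive bar touches
- tab_top (a point): Top centre of the tell-tale's upright red tab, 62 mm above the worktop; the tab is 12 mm thick (gauge x), 18 mm wide (gauge y) and reaches from there down to the rail 16 mm above the worktop
- index: Fixed yellow clip on the scale strip that marks the wanted pull: block 12 mm long in gauge x, 22 mm in y, 12 mm high, with a dark screw on top. Origin: centre of its underside; axes as the gauge's. The wanted pull differs from run to run, about 45 to 75 mm
- binder: Open ring binder, fixed to the worktop, its three steel rings along its x axis (x points away from the robot). Blue cover 136 (x) x 188 (y) x 4 mm, two white page blocks, tops 39 mm above the worktop, reaching 80 mm either side of the rings. Origin: centre of its underside; z is up
- binder_hinge (a point): Middle of the leaf's turning axis (the rings), 42 mm above the worktop; the axis is the binder's x axis. The rings' tops are 56 mm above the worktop. Overhead, a fixed hood hangs 0.62 m above the worktop from world x = 0.60 m backward, y = -0.68 to +0.16 m: keep the wrist low there
- leaf (a joint): Turn of the stiff leaf: 0 = lying flat on the right-hand (-y) page block, red face up; 1.57 = upright; 3.14 = lying flat on the left-hand (+y) block, green face up. It falls gently to the nearer side when released
- leaf_tab (a point): Grip point of the leaf's black tab, 112 mm from the turning axis. The leaf is 116 mm wide (binder x), 3 mm thick and ends 80 mm from the axis; the tab, 24 mm wide (binder x) and 8 mm thick, reaches on from there to 126 mm and overhangs the cover, 38 mm of air beneath it
- soda_can: Dark red drink can, 66 mm diameter, 116 mm high, standing behind the work; origin: centre of its underside. Leave alone
- tape_roll: Roll of blue masking tape, 92 mm diameter, 24 mm high, lying right of the work; origin: centre of its underside. Leave alone
- erlenmeyer: Clear conical flask, 83 mm diameter, 166 mm high, standing behind the work; origin: centre of its underside. Leave alone
- screwdriver: Screwdriver with a red handle, 184 mm long, 19 mm thick, lying behind the work; origin: centre of its underside. Leave alone

How it is judged:
By the outcome, as a careful person would: the job done as asked, in the order asked, and still so for the second after the job is handed in, with the robot touching nothing.
It also fails if it takes over 72 s, if anything falls off the work surface, if the arm or the gripper's body presses on something with over 40 N, if the wrist force passes 120 N, or if a joint passes its speed limit or range.

### The arm

A 6-joint arm with a two-finger parallel gripper is mounted at the origin on a cart in front of the work surface, level with it; the furniture and walls round the work are solid. World frame = base frame: x ahead of the robot, y to its left, z up, the work surface at z = 0. Lengths are in m, angles in rad, forces in N, time in s.
With the tool pointing down it reaches from about 0.35 to 0.95 m from the base axis. Payload 17.4 kg.
Tool frame: the origin (TCP) lies midway between the tips of the shut fingers; the grasp point (between the pads) lies bot.hold_point_z behind it (bot.hold_point_z is the distance from the TCP to the grasp point, in m); z points along the fingers, y is the line along which they close (so a half turn about z gives the same grasp; the last joint's range is limited). The gripper opens to 93 mm and grips with 3 to 60 N. Pads are 15 mm wide; open, the fingers measure 128 mm over their backs; the gripper's body (75 mm by 188 mm) begins 65 mm behind the grasp point.
Start: joints at [1.249, 0.116, 1.442, -0, 1.584, -0.038], TCP at [0.189, 0.648, 0.219] pointing down, gripper open.
Joint ranges: [-2.83, 2.83], [-0.83, 2.19], [0.07, 2.5], [-1.14, 4.28], [0.01, 3], [-2.97, 2.97]. Speed limits (rad/s): [1.89, 1.89, 2.22, 3.14, 3.14, 3.14].

### API

Orientations are given as a 3x3 rotation matrix whose columns are the frame's x, y, z axes.
In Python, from plant import bot, cams gives the robot as it stands.
- The arm moves only by the tool apply_moves, never from a script. Its argument "series" is a list of rows, each an object of numbers: "x", "y", "z": the shift along the world's x, y, z each as a share of 20 mm, from -1 to 1; "rx", "ry", "rz": the turn, a rotation vector about the world's x, y, z each as a share of 0.12 rad, from -1 to 1. A call has 1 to 10 rows; each row shifts and turns the commanded pose from where the row before left it; what a row does not reach is not made up. A row lasts 1/8 s, in which the tool goes at most 62.5 mm and 10.7 degrees, less where a joint would pass 70% of its speed; a pose out of reach is approached as far as the arm can. A call with a number of a shift or a turn outside -1 to 1 is refused whole. A call with a gripper value outside its range is refused whole. "jaw" is the opening, from -1 (shut) to 1 (fully open), set as the call begins (left out, the last holds). The fingers move at their own pace and stop on an object; "newtons" is the grip in N (left out, the last holds). Time passes only in rows, so rows that do not move let the fingers close. It gives the time, the measured TCP pose, the force, the opening and the grip force at its end, in the units of the state.
- bot.sense(): the state, without advancing time (a new reading comes with each control period).
- cams.capture(name): name is "scene" or "top" or "wrist"; returns a dict with "image" (400x640x3 uint8, red, green, blue), "z_map" (400x640 float32, m along the optical axis (not along the pixel's ray), 0 where there is no reading), "fx", "fy", "cx", "cy" (pixels), "rvec" (rotation vector, rad) and "tvec" (3), from world to camera coordinates, as OpenCV has them; the wrist camera has in their place "mount" (4x4, takes a point from camera to tool coordinates, whose origin is the TCP and whose axes are the flange's). Camera axes: x right, y down, z forward; pixel columns grow to the right and rows downward; lengths in m; the calibration is good to about 2 mm. A picture is of the moment at which its call begins: read the wrist's pose just before it.
- bot.hand_in(): hands the job in; it is judged then, once.
The state is a dict: "t": time; "joint_pos": joint angles; "dq": joint speeds; "effort": joint torques, N m; "position": TCP position; "tcp_rot": TCP orientation; "contact_force": force on the tool from outside, world axes, zero at the start; "torque": the same for the moment, N m; "finger_gap": opening from 0.0 (shut) to 1.0 (fully open); "grasp_force": force on a finger pad.
Only numpy, scipy, OpenCV 4.12 (cv2) and the standard library are available. Lean on these libraries where they do the work, as an engineer would, in place of code of your own. Each camera call takes 0.05 s, during which the arm holds its last target. There are 200 camera calls.

## Working session

There is one attempt and no reset: what is moved stays moved. The work goes in short steps, Python scripts to look and compute and a tool call to move; the robot and the scene stay as the last step left them, time stands still between calls to the robot, and variables do not carry over. Pictures are saved under pics/ and viewed, at most 12 in all, crops included, and the job is handed in when it is done.

Besides the shell and the picture viewer there is one more tool, called after "Emit:" as name(argument=value, ...) on one line, values as JSON. apply_moves: Moves the arm, as the interface text tells. Shift numbers are shares of 20 mm and turn numbers shares of 0.12 rad, none past 1 either way. Its arguments: {"type":"object","properties":{"series":{"type":"array","items":{"type":"object","properties":{"x":{"type":"number"},"y":{"type":"number"},"z":{"type":"number"},"rx":{"type":"number"},"ry":{"type":"number"},"rz":{"type":"number"}}}},"jaw":{"type":"number"},"newtons":{"type":"number"}},"required":["series"]}

```bash
mkdir -p pics
cat > h.py <<'E'
import numpy as np, cv2
from plant import bot, cams
def cap(n):
    s=bot.sense(); c=cams.capture(n)
    K=np.array([[c['fx'],0,c['cx']],[0,c['fy'],c['cy']],[0,0,1.]])
    if 'mount' in c:
        T=np.eye(4); T[:3,:3]=s['tcp_rot']; T[:3,3]=s['position']; T=T@np.array(c['mount'])
    else:
        R=cv2.Rodrigues(np.array(c['rvec'],float))[0]; T=np.eye(4); T[:3,:3]=R.T; T[:3,3]=-R.T@np.array(c['tvec']).ravel()
    return c,K,T
def save(n,f):
    c,K,T=cap(n); cv2.imwrite(f'pics/{f}.png',c['image'][:,:,::-1]); np.savez(f'pics/{f}.npz',im=c['image'],z=c['z_map'],K=K,T=T)
def pt(f,u,v,h=None):
    d=np.load(f'pics/{f}.npz'); K,T=d['K'],d['T']
    r=np.linalg.inv(K)@[u,v,1]
    if h is None:
        z=d['z'][int(round(v)),int(round(u))]; return T[:3,:3]@(r*z)+T[:3,3]
    r=T[:3,:3]@r; return T[:3,3]+r*(h-T[2,3])/r[2]
def proj(f,P):
    d=np.load(f'pics/{f}.npz'); T=np.linalg.inv(d['T']); q=d['K']@(T[:3,:3]@np.array(P)+T[:3,3]); return q[:2]/q[2]
E
python3 - <<'E'
from h import *
save('top','top0'); save('scene','scene0')
s=bot.sense(); print(s['t'],s['position'],s['tcp_rot'],s['finger_gap'],s['contact_force'],bot.hold_point_z)
E
```

```text
0.1 [0.18896487 0.64781298 0.21797852] [[-9.59993452e-01  2.80022252e-01 -3.33640917e-04]
 [ 2.80022447e-01  9.59992952e-01 -9.80507143e-04]
 [ 4.57291101e-05 -1.03470738e-03 -9.99999464e-01]] 0.9985858814322722 [ 0.2215718  -0.60112147 -0.35957224] 0.0188
```

View pics/top0.png

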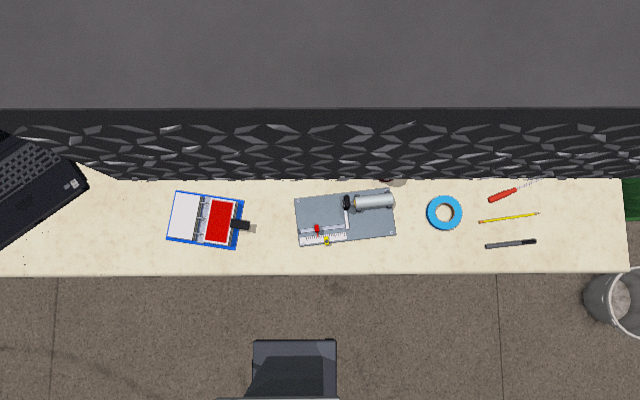

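View pics/scene0.png

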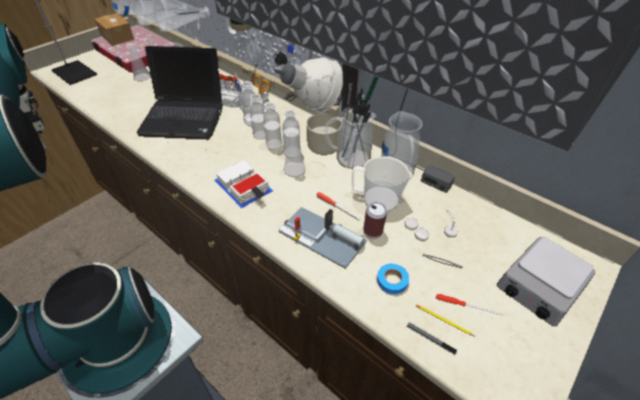

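The top view shows the binder at (205,220) and the gauge at (345,217), with the tell-tale at (317,229), the clip at (327,240) and the handle at (347,202). I'll measure these in an enlarged crop.

Run:
```python
from h import *
im=cv2.imread('pics/top0.png')[175:260,160:405]
cv2.imwrite('pics/c1.png',cv2.resize(im,None,fx=3.2,fy=3.2,interpolation=cv2.INTER_CUBIC))
for n,u,v,h in [('g corner bl',300,246,.01),('tl',294.5,198,.01),('tr',391,188,.01),('br',396,236,.01),('telltab',317,228,.062),('clip',327,240,.022),('handle',347,202,.095),('b tl',176,191,.004),('b bl',167,241,.004),('b br',237,249,.004),('leaftab',241,225,.042)]:
  print(n,pt('top0',u,v,h).round(4),pt('top0',u,v).round(3))
```

```text
g corner bl [ 0.5344 -0.0595  0.01  ] [ 0.535 -0.059  0.004]
tl [ 0.6627 -0.0446  0.01  ] [ 0.664 -0.044  0.001]
tr [ 0.6887 -0.3047  0.01  ] [ 0.691 -0.307 -0.006]
br [ 0.5593 -0.3145  0.01  ] [ 0.56  -0.316  0.   ]
telltab [ 0.5776 -0.1049  0.062 ] [ 0.577 -0.105  0.065]
clip [ 0.5491 -0.1308  0.022 ] [ 0.548 -0.131  0.033]
handle [ 0.6395 -0.1802  0.095 ] [ 0.639 -0.18   0.097]
b tl [0.6841 0.2745 0.004 ] [0.684 0.275 0.003]
b bl [0.5499 0.2931 0.004 ] [ 0.55   0.295 -0.001]
b br [0.5277 0.1075 0.004 ] [ 0.528  0.109 -0.003]
leaftab [0.588  0.0917 0.042 ] [0.588 0.091 0.046]
```

View pics/c1.png

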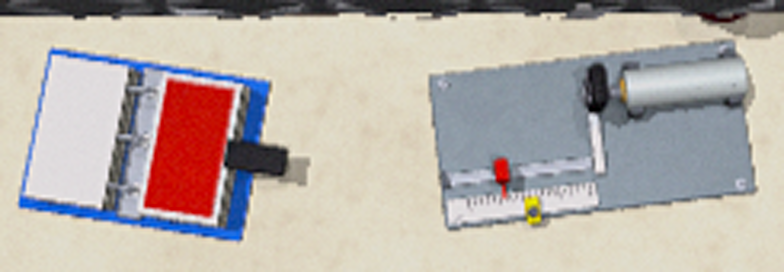

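Emit:
apply_moves(series=[{"x":0.5,"y":-1,"rz":0.8},{"x":0.5,"y":-1,"rz":0.8},{"x":0.5,"y":-1,"rz":0.8},{"x":0.5,"y":-1,"rz":0.8},{"x":0.5,"y":-1},{"x":0.5,"y":-1},{"x":0.5,"y":-1},{"x":0.5,"y":-1},{"x":0.5,"y":-1},{"x":0.5,"y":-1}], jaw=-1, newtons=20)

```text
validation failed for argument at $.se...
```

Emit:
apply_moves(series=[{"x":0.55,"y":-1},{"x":0.55,"y":-1},{"x":0.55,"y":-1},{"x":0.55,"y":-1},{"x":0.55,"y":-1},{"x":0.55,"y":-1},{"x":0.55,"y":-1},{"x":0.55,"y":-1},{"x":0.55,"y":-1},{"x":0.55,"y":-1}])

```text
validation failed for argument at $.se...
```

Emit:
apply_moves(series=[{"x":0.55,"y":-1},{"x":0.55,"y":-1},{"x":0.55,"y":-1},{"x":0.55,"y":-1},{"x":0.55,"y":-1},{"x":0.55,"y":-1},{"x":0.55,"y":-1},{"x":0.55,"y":-1},{"x":0.55,"y":-1},{"x":0.55,"y":-1}])

```text
validation failed for argument at $.se...
```

Emit:
apply_moves(series=[{"x":0.5,"y":-1},{"x":0.5,"y":-1},{"x":0.5,"y":-1},{"x":0.5,"y":-1},{"x":0.5,"y":-1},{"x":0.5,"y":-1},{}])

```text
validation failed for argument at $.se...
```

Run:
```python
from h import *
save('wrist','w1')
s=bot.sense(); print(s['t'],s['position'],s['tcp_rot'][:,1],s['finger_gap'],s['contact_force'],s['joint_pos'])
```

```text
0.15 [0.18893444 0.64786084 0.21809055] [ 2.79946879e-01  9.60015108e-01 -8.58245146e-04] 1.0001204022937031 [-0.21852386 -0.41379588  0.0313628 ] [ 1.24923342e+00  1.16357910e-01  1.44210582e+00  2.01471409e-05
  1.58398854e+00 -3.78237427e-02]
```

View pics/w1.png

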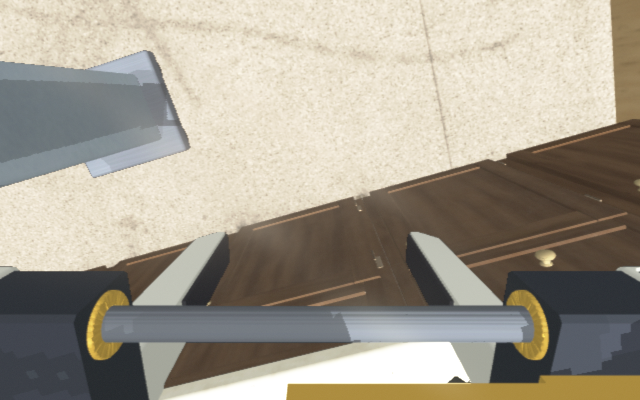

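The moves were refused, so I'm testing with all six numbers in a single row.

Emit:
apply_moves(series=[{"x":0.5,"y":-1,"z":0,"rx":0,"ry":0,"rz":0.8}], jaw=-1, newtons=20)

```text
t: 0.28
position: [0.1986, 0.6282, 0.2179]
tcp_rot: [[-0.983, 0.184, -0.0], [0.184, 0.983, -0.001], [0.0, -0.001, -1.0]]
contact_force: [-0.0, 0.1, 0.5]
finger_gap: 0.94
grasp_force: 0.0
```

Emit:
apply_moves(series=[{"x":0.5,"y":-1,"z":0,"rx":0,"ry":0,"rz":0.8},{"x":0.5,"y":-1,"z":0,"rx":0,"ry":0,"rz":0.8},{"x":0.5,"y":-1,"z":0,"rx":0,"ry":0,"rz":0.8},{"x":0.5,"y":-1,"z":0,"rx":0,"ry":0,"rz":0},{"x":0.5,"y":-1,"z":0,"rx":0,"ry":0,"rz":0},{"x":0.5,"y":-1,"z":0,"rx":0,"ry":0,"rz":0},{"x":0.5,"y":-1,"z":0,"rx":0,"ry":0,"rz":0},{"x":0.5,"y":-1,"z":0,"rx":0,"ry":0,"rz":0},{"x":0.5,"y":-1,"z":0,"rx":0,"ry":0,"rz":0},{"x":0.5,"y":-1,"z":0,"rx":0,"ry":0,"rz":0}])

```text
t: 1.52
position: [0.2996, 0.4266, 0.2187]
tcp_rot: [[-0.995, -0.1, 0.0], [-0.1, 0.995, 0.0], [-0.0, 0.0, -1.0]]
contact_force: [-0.2, 0.6, 0.4]
finger_gap: 0.004
grasp_force: 0.0
```

Emit:
apply_moves(series=[{"x":0.55,"y":-1,"z":0,"rx":0,"ry":0,"rz":0},{"x":0.55,"y":-1,"z":0,"rx":0,"ry":0,"rz":0},{"x":0.55,"y":-1,"z":0,"rx":0,"ry":0,"rz":0},{"x":0.55,"y":-1,"z":0,"rx":0,"ry":0,"rz":0},{"x":0.55,"y":-1,"z":0,"rx":0,"ry":0,"rz":0},{"x":0.55,"y":-1,"z":0,"rx":0,"ry":0,"rz":0},{"x":0.55,"y":-1,"z":0,"rx":0,"ry":0,"rz":0},{"x":0.55,"y":-1,"z":0,"rx":0,"ry":0,"rz":0},{"x":0.55,"y":-1,"z":0,"rx":0,"ry":0,"rz":0},{"x":0.55,"y":-1,"z":0,"rx":0,"ry":0,"rz":0}])

```text
t: 2.78
position: [0.4093, 0.2266, 0.2187]
tcp_rot: [[-0.995, -0.1, 0.0], [-0.1, 0.995, 0.0], [-0.0, 0.0, -1.0]]
contact_force: [0.6, 0.2, -0.2]
finger_gap: 0.008
grasp_force: 0.0
```

Emit:
apply_moves(series=[{"x":0.55,"y":-1,"z":0,"rx":0,"ry":0,"rz":0},{"x":0.55,"y":-1,"z":0,"rx":0,"ry":0,"rz":0},{"x":0.55,"y":-1,"z":0,"rx":0,"ry":0,"rz":0},{"x":0.55,"y":-1,"z":0,"rx":0,"ry":0,"rz":0},{"x":0.55,"y":-1,"z":0,"rx":0,"ry":0,"rz":0},{"x":0.55,"y":-1,"z":0,"rx":0,"ry":0,"rz":0},{"x":0.55,"y":-1,"z":0,"rx":0,"ry":0,"rz":0},{"x":0.55,"y":-1,"z":0,"rx":0,"ry":0,"rz":0},{"x":0.55,"y":-1,"z":0,"rx":0,"ry":0,"rz":0},{"x":0.55,"y":-1,"z":0,"rx":0,"ry":0,"rz":0}])

```text
t: 4.03
position: [0.519, 0.0266, 0.2187]
tcp_rot: [[-0.995, -0.1, 0.0], [-0.1, 0.995, -0.0], [-0.0, -0.0, -1.0]]
contact_force: [-0.1, 0.4, -0.5]
finger_gap: 0.007
grasp_force: 0.0
```

Emit:
apply_moves(series=[{"x":0.55,"y":-1,"z":0,"rx":0,"ry":0,"rz":0},{"x":0.55,"y":-1,"z":0,"rx":0,"ry":0,"rz":0},{"x":0.55,"y":-1,"z":0,"rx":0,"ry":0,"rz":0},{"x":0.55,"y":-1,"z":0,"rx":0,"ry":0,"rz":0},{"x":0.55,"y":-1,"z":0,"rx":0,"ry":0,"rz":0},{"x":0,"y":0,"z":0,"rx":0,"ry":0,"rz":0}])

```text
t: 4.78
position: [0.5746, -0.0734, 0.2182]
tcp_rot: [[-0.995, -0.099, -0.001], [-0.099, 0.995, 0.0], [0.001, 0.0, -1.0]]
contact_force: [-0.0, 0.6, -0.8]
finger_gap: 0.009
grasp_force: 0.0
```

Run:
```python
from h import *
save('wrist','w2')
s=bot.sense(); print(s['t'],s['position'],s['tcp_rot'][:,1],s['finger_gap'],s['contact_force'],s['joint_pos'])
```

```text
4.825 [ 0.57422433 -0.07261368  0.21830824] [-9.90782591e-02  9.95079587e-01  3.38983499e-04] 0.0010426103691148372 [-0.05360392 -0.15052347  0.24474258] [-1.69935511e-01 -9.30007457e-02  1.65292002e+00  1.46830208e-04
  1.58241585e+00 -1.83997139e+00]
```

View pics/w2.png

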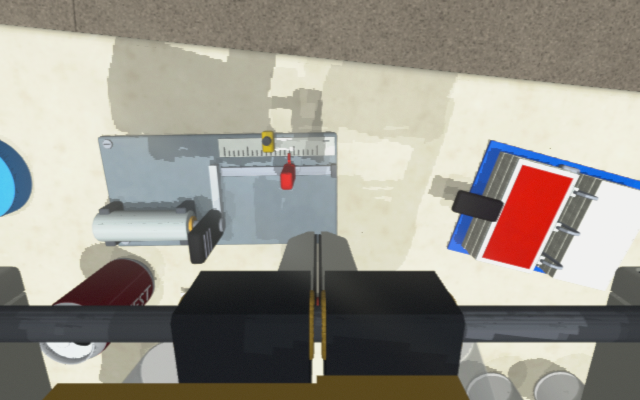

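The wrist view shows the clip at (267,141), the needle tip at (290,155), the tab at (288,175), the handle top at (210,225), the plate corners at (101,136) and (335,132), and the can at (110,300).

Run:
```python
from h import *
f='w2'
for n,u,v,h in [('plate tl',101,136,.01),('plate tr',336,132,.01),('plate br',337,243,.01),('plate bl',105,246,.01),('clip screw',267,141,None),('clip screw',267,141,.022),('tab',288,168,.062),('handle',212,215,.095),('can',115,290,None),('can',72,345,None),('flask?',490,385,None),('glass',555,385,None),('handle',212,215,None)]:
  p=pt(f,u,v,h); q=p-[.6113,-.181,0]; print(n,p.round(4),'gauge',round(q@[-.099,.995,0],4),round(q@[-.995,-.099,0],4))
im=cv2.imread('pics/w2.png')[120:260,90:345]
cv2.imwrite('pics/c2.png',cv2.resize(im,None,fx=3.1,fy=3.1,interpolation=cv2.INTER_CUBIC))
```

```text
plate tl [ 0.5633 -0.3092  0.01  ] gauge -0.1228 0.0604
plate tr [ 0.534  -0.0578  0.01  ] gauge 0.1302 0.0647
plate br [ 0.6625 -0.0419  0.01  ] gauge 0.1334 -0.0647
plate bl [ 0.6935 -0.3141  0.01  ] gauge -0.1406 -0.0686
clip screw [ 0.5473 -0.1276  0.0352] gauge 0.0594 0.0584
clip screw [ 0.5492 -0.1294  0.022 ] gauge 0.0575 0.0567
tab [ 0.567  -0.1027  0.062 ] gauge 0.0823 0.0364
handle [ 0.6089 -0.1646  0.095 ] gauge 0.0166 0.0008
can [ 0.713 -0.272  0.067] gauge -0.1006 -0.0922
can [ 0.7477 -0.2907  0.1098] gauge -0.1227 -0.1248
flask? [0.7754 0.1312 0.0875] gauge 0.2944 -0.1942
glass [0.8298 0.2637 0.0207] gauge 0.4208 -0.2615
handle [ 0.6281 -0.1787  0.0457] gauge 0.0006 -0.017
```

View pics/c2.png

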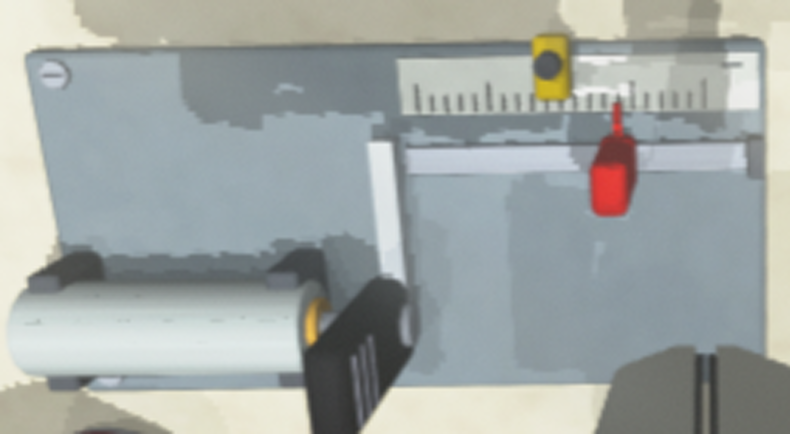

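Emit:
apply_moves(series=[{"x":0,"y":0.5,"z":-1,"rx":0,"ry":0,"rz":0},{"x":0,"y":0,"z":-1,"rx":0,"ry":0,"rz":0},{"x":0,"y":0,"z":-1,"rx":0,"ry":0,"rz":0},{"x":0,"y":0,"z":-1,"rx":0,"ry":0,"rz":0},{"x":0,"y":0,"z":-1,"rx":0,"ry":0,"rz":0},{"x":0,"y":0,"z":-1,"rx":0,"ry":0,"rz":0},{"x":0,"y":0,"z":-1,"rx":0,"ry":0,"rz":0},{"x":0,"y":0,"z":-1,"rx":0,"ry":0,"rz":0},{"x":0,"y":0,"z":-1,"rx":0,"ry":0,"rz":0},{"x":0,"y":0,"z":-0.15,"rx":0,"ry":0,"rz":0}])

```text
t: 6.08
position: [0.5733, -0.0619, 0.0338]
tcp_rot: [[-0.995, -0.1, -0.002], [-0.1, 0.995, 0.0], [0.002, 0.001, -1.0]]
contact_force: [-0.5, 0.0, 0.4]
finger_gap: 0.006
grasp_force: 0.0
```

Emit:
apply_moves(series=[{"x":0.05,"y":-0.5,"z":0,"rx":0,"ry":0,"rz":0},{"x":0.05,"y":-0.5,"z":0,"rx":0,"ry":0,"rz":0},{"x":0.05,"y":-0.5,"z":0,"rx":0,"ry":0,"rz":0},{"x":0.05,"y":-0.5,"z":0,"rx":0,"ry":0,"rz":0},{"x":0.05,"y":-0.5,"z":0,"rx":0,"ry":0,"rz":0},{"x":0.05,"y":-0.5,"z":0,"rx":0,"ry":0,"rz":0},{"x":0.05,"y":-0.5,"z":0,"rx":0,"ry":0,"rz":0}])

```text
t: 6.95
position: [0.5811, -0.1326, 0.0356]
tcp_rot: [[-0.995, -0.1, 0.0], [-0.1, 0.995, 0.0], [-0.0, 0.0, -1.0]]
contact_force: [0.5, 1.6, 0.8]
finger_gap: 0.003
grasp_force: 0.7
```

Run:
```python
from h import *
save('wrist','w3')
s=bot.sense(); q=s['position']-np.array([.6113,-.181,0]);print(s['t'],s['position'],s['contact_force'],'gauge',q@[-.099,.995,0],q@[-.995,-.099,0])
```

```text
7.0 [ 0.58114597 -0.13354857  0.03562342] [0.2821101  0.00251518 0.39618968] gauge 0.0501994209186717 0.0253055730072423
```

View pics/w3.png

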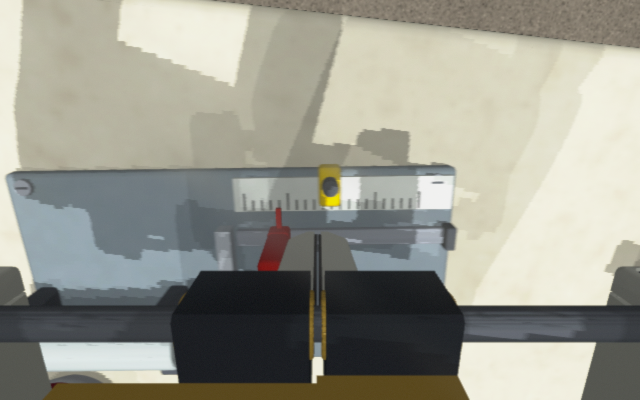

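Needle reads about 20 mm (px 279, with ticks at 244=0 and 419=100); the clip (px 330) reads about 49 mm. I'll keep pushing gently.

Emit:
apply_moves(series=[{"x":0.035,"y":-0.35,"z":0,"rx":0,"ry":0,"rz":0},{"x":0.035,"y":-0.35,"z":0,"rx":0,"ry":0,"rz":0},{"x":0.01,"y":-0.1,"z":0,"rx":0,"ry":0,"rz":0},{"x":0.01,"y":-0.1,"z":0,"rx":0,"ry":0,"rz":0}])

```text
t: 7.5
position: [0.5828, -0.15, 0.0356]
tcp_rot: [[-0.995, -0.1, -0.0], [-0.1, 0.995, 0.0], [0.0, 0.0, -1.0]]
contact_force: [1.5, 2.3, 0.1]
finger_gap: 0.002
grasp_force: 0.6
```

Emit:
apply_moves(series=[{"x":0.01,"y":-0.07,"z":0,"rx":0,"ry":0,"rz":0},{"x":0,"y":0,"z":0,"rx":0,"ry":0,"rz":0}])

```text
t: 7.75
position: [0.5829, -0.1514, 0.0356]
tcp_rot: [[-0.995, -0.1, -0.0], [-0.1, 0.995, -0.0], [0.0, -0.0, -1.0]]
contact_force: [-0.3, 0.2, 0.5]
finger_gap: 0.004
grasp_force: 0.2
```

Emit:
apply_moves(series=[{"x":0.01,"y":-0.06,"z":0,"rx":0,"ry":0,"rz":0},{"x":0,"y":-0.06,"z":0,"rx":0,"ry":0,"rz":0}])

```text
t: 8.0
position: [0.5831, -0.1527, 0.0356]
tcp_rot: [[-0.995, -0.1, -0.0], [-0.1, 0.995, 0.002], [0.0, 0.002, -1.0]]
contact_force: [-1.3, 15.5, 4.4]
finger_gap: 0.005
grasp_force: 7.7
```

Emit:
apply_moves(series=[{"x":0.01,"y":-0.05,"z":0,"rx":0,"ry":0,"rz":0},{"x":0,"y":0,"z":0,"rx":0,"ry":0,"rz":0}])

```text
t: 8.25
position: [0.5832, -0.1528, 0.0357]
tcp_rot: [[-0.995, -0.101, -0.001], [-0.101, 0.995, 0.004], [0.001, 0.004, -1.0]]
contact_force: [-2.6, 18.0, 4.6]
finger_gap: 0.01
grasp_force: 9.3
```

Emit:
apply_moves(series=[{"x":0,"y":0.25,"z":0,"rx":0,"ry":0,"rz":0},{"x":0,"y":0.25,"z":0.2,"rx":0,"ry":0,"rz":0},{"x":0,"y":0,"z":1,"rx":0,"ry":0,"rz":0},{"x":0,"y":0,"z":1,"rx":0,"ry":0,"rz":0},{"x":0,"y":0,"z":1,"rx":0,"ry":0,"rz":0},{"x":0,"y":0,"z":1,"rx":0,"ry":0,"rz":0},{"x":0,"y":0,"z":0.8,"rx":0,"ry":0,"rz":0}])

```text
t: 9.12
position: [0.5836, -0.1449, 0.1374]
tcp_rot: [[-0.995, -0.1, 0.001], [-0.1, 0.995, -0.0], [-0.001, -0.0, -1.0]]
contact_force: [-0.2, 0.3, 0.1]
finger_gap: 0.004
grasp_force: 0.0
```

Emit:
apply_moves(series=[{"x":0.95,"y":-0.6,"z":0,"rx":0,"ry":0,"rz":0},{"x":0.95,"y":-0.6,"z":0,"rx":0,"ry":0,"rz":0},{"x":0.95,"y":-0.6,"z":0,"rx":0,"ry":0,"rz":0},{"x":0,"y":0,"z":0,"rx":0,"ry":0,"rz":0}], jaw=-0.1)

```text
t: 9.62
position: [0.6409, -0.1813, 0.1355]
tcp_rot: [[-0.995, -0.1, -0.001], [-0.1, 0.995, 0.0], [0.001, 0.0, -1.0]]
contact_force: [-0.9, -0.4, 0.6]
finger_gap: 0.386
grasp_force: 0.0
```

Run:
```python
from h import *
save('wrist','w4'); save('top','top4')
s=bot.sense(); q=s['position']-np.array([.6113,-.181,0]);print(s['t'],s['position'],s['tcp_rot'],s['contact_force'],'gauge',q@[-.099,.995,0],q@[-.995,-.099,0])
```

```text
9.725 [ 0.64003269 -0.18061159  0.13556839] [[-9.94996776e-01 -9.99047925e-02 -6.69899438e-04]
 [-9.99049981e-02  9.94996941e-01  2.80720458e-04]
 [ 6.38502572e-04  3.46242253e-04 -9.99999736e-01]] [0.0431825  0.06642498 0.63774202] gauge -0.0024580648575549453 -0.028627483849678295
```

View pics/w4.png

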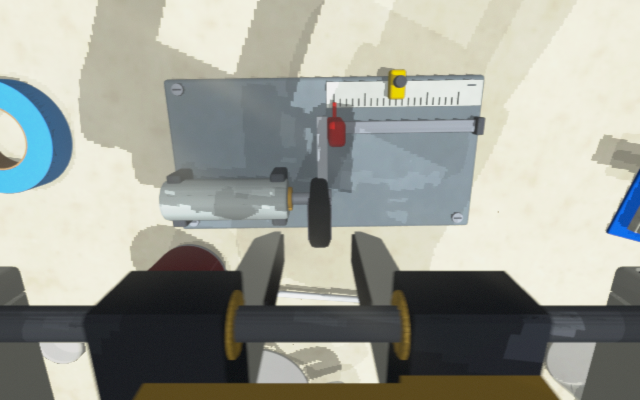

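The needle stands at the zero tick (334), so the tell-tale is home. The paddle (319,210) is centred between the fingers. I'll go down and grip.

Emit:
apply_moves(series=[{"x":0,"y":-0.1,"z":-1,"rx":0,"ry":0,"rz":0},{"x":0,"y":0,"z":-1,"rx":0,"ry":0,"rz":0},{"x":0,"y":0,"z":-1,"rx":0,"ry":0,"rz":0},{"x":0,"y":0,"z":-0.8,"rx":0,"ry":0,"rz":0}])

```text
t: 10.22
position: [0.6399, -0.1826, 0.0576]
tcp_rot: [[-0.995, -0.1, -0.001], [-0.1, 0.995, 0.0], [0.001, 0.001, -1.0]]
contact_force: [-0.1, 0.8, -0.3]
finger_gap: 0.451
grasp_force: 0.0
```

Emit:
apply_moves(series=[{"x":0,"y":0,"z":0,"rx":0,"ry":0,"rz":0},{"x":0,"y":0,"z":0,"rx":0,"ry":0,"rz":0},{"x":0,"y":0,"z":0,"rx":0,"ry":0,"rz":0},{"x":0,"y":0,"z":0,"rx":0,"ry":0,"rz":0},{"x":0,"y":0,"z":0,"rx":0,"ry":0,"rz":0}], jaw=-1, newtons=30)

```text
t: 10.85
position: [0.6406, -0.1806, 0.0605]
tcp_rot: [[-0.995, -0.101, 0.0], [-0.101, 0.995, 0.004], [-0.001, 0.003, -1.0]]
contact_force: [-3.3, 18.0, 5.3]
finger_gap: 0.149
grasp_force: 30.0
```

Emit:
apply_moves(series=[{"x":-0.03,"y":0.3,"z":0,"rx":0,"ry":0,"rz":0},{"x":-0.03,"y":0.3,"z":0,"rx":0,"ry":0,"rz":0},{"x":-0.03,"y":0.3,"z":0,"rx":0,"ry":0,"rz":0},{"x":-0.03,"y":0.3,"z":0,"rx":0,"ry":0,"rz":0},{"x":-0.03,"y":0.3,"z":0,"rx":0,"ry":0,"rz":0},{"x":-0.03,"y":0.3,"z":0,"rx":0,"ry":0,"rz":0},{"x":-0.03,"y":0.3,"z":0,"rx":0,"ry":0,"rz":0},{"x":-0.02,"y":0.15,"z":0,"rx":0,"ry":0,"rz":0},{"x":0,"y":0,"z":0,"rx":0,"ry":0,"rz":0}])

```text
t: 11.98
position: [0.6358, -0.1383, 0.0605]
tcp_rot: [[-0.995, -0.1, 0.001], [-0.1, 0.995, -0.002], [-0.0, -0.002, -1.0]]
contact_force: [-3.4, -6.3, 5.9]
finger_gap: 0.15
grasp_force: 30.0
```

Run:
```python
from h import *
save('wrist','w5')
s=bot.sense();print(s['t'],s['position'],s['contact_force'])
im=cv2.imread('pics/w5.png')[20:240,150:550]
cv2.imwrite('pics/c5.png',cv2.resize(im,None,fx=2,fy=2,interpolation=cv2.INTER_CUBIC))
```

```text
12.025 [ 0.6358517  -0.13835946  0.06053501] [-4.58059108 -5.81736211  6.75001213]
```

View pics/c5.png

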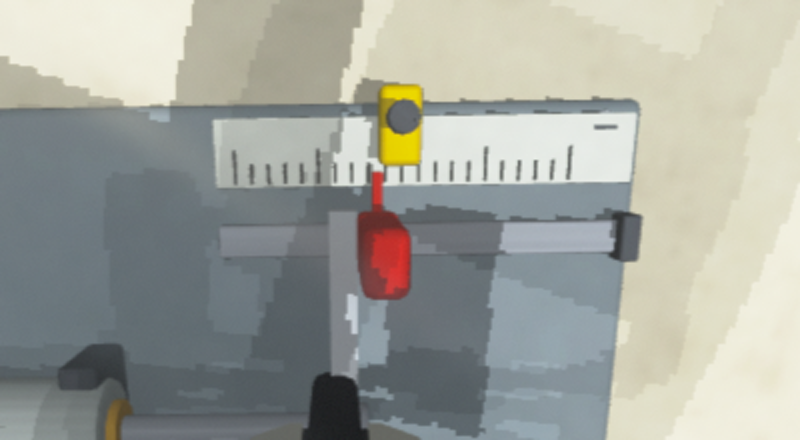

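The needle tip (377) reads about 42.5 mm and the clip centre (401) about 49 mm, on ticks 234=0 and 570=100. I'll correct this for height.

Run:
```python
from h import *
g=np.array([-.1,.995,0])
P=lambda u,v,h: pt('w5',150+u/2,20+v/2,h)@g
t0,t1=P(234,165,.011),P(570,165,.011)
print('span',t1-t0)
for h in(.022,): print('clip edges',[P(u,160,h)-t0 for u in(380,422)],'screw',P(403,116,.024)-t0)
for h in(.011,.016,.022): print('needle',P(377,178,h)-t0)
```

```text
span 0.10142654275694016
clip edges [np.float64(0.043392961175697325), np.float64(0.055401009230346326)] screw 0.04944894419107057
needle 0.04325891066225951
needle 0.042969977914999014
needle 0.04262325861828645
```

Emit:
apply_moves(series=[{"x":-0.02,"y":0.2,"z":0,"rx":0,"ry":0,"rz":0},{"x":-0.01,"y":0.13,"z":0,"rx":0,"ry":0,"rz":0},{"x":0,"y":0,"z":0,"rx":0,"ry":0,"rz":0},{"x":0,"y":0,"z":0,"rx":0,"ry":0,"rz":0},{"x":0,"y":0,"z":0,"rx":0,"ry":0,"rz":0}])

```text
t: 12.65
position: [0.6352, -0.132, 0.0605]
tcp_rot: [[-0.995, -0.1, 0.0], [-0.1, 0.995, -0.002], [-0.0, -0.002, -1.0]]
contact_force: [-4.7, -8.3, 7.5]
finger_gap: 0.153
grasp_force: 30.0
```

Run:
```python
from h import *
save('wrist','w6')
s=bot.sense();print(s['t'],s['position'],s['contact_force'])
c=np.load('pics/w6.npz')['im'].astype(int)
r,g,b=c[...,0],c[...,1],c[...,2]
red=(r>130)&(g<70)&(b<70); yel=(r>150)&(g>120)&(b<80)
for v in range(60,130,4): print(v,np.flatnonzero(red[v])[[0,-1]] if red[v].any() else '',np.flatnonzero(yel[v])[[0,-1]] if yel[v].any() else '')
```

```text
12.7 [ 0.63513998 -0.13198232  0.0605226 ] [-3.98032135 -7.90604429  9.37378938]
60  
64  [331 348]
68  [331 348]
72  [330 348]
76  
80  [348 348]
84  [329 348]
88  [329 348]
92  [329 348]
96  [329 348]
100  [329 347]
104  
108 [337 339] 
112 [337 339] 
116 [336 339] 
120 [336 339] 
124 [337 340] 
128
```

The needle (337–339) is centred on the clip (329–348). I'll finish the hold, then ease the handle back.

Emit:
apply_moves(series=[{"x":0,"y":0,"z":0,"rx":0,"ry":0,"rz":0},{"x":0,"y":0,"z":0,"rx":0,"ry":0,"rz":0},{"x":0,"y":0,"z":0,"rx":0,"ry":0,"rz":0},{"x":0,"y":0,"z":0,"rx":0,"ry":0,"rz":0},{"x":0,"y":0,"z":0,"rx":0,"ry":0,"rz":0},{"x":0,"y":0,"z":0,"rx":0,"ry":0,"rz":0},{"x":0,"y":0,"z":0,"rx":0,"ry":0,"rz":0}])

```text
t: 13.58
position: [0.6351, -0.132, 0.0605]
tcp_rot: [[-0.995, -0.1, 0.0], [-0.1, 0.995, -0.002], [-0.0, -0.002, -1.0]]
contact_force: [-4.8, -8.9, 7.2]
finger_gap: 0.147
grasp_force: 30.0
```

Emit:
apply_moves(series=[{"x":0.02,"y":-0.22,"z":0,"rx":0,"ry":0,"rz":0},{"x":0.02,"y":-0.22,"z":0,"rx":0,"ry":0,"rz":0},{"x":0.02,"y":-0.22,"z":0,"rx":0,"ry":0,"rz":0},{"x":0.02,"y":-0.22,"z":0,"rx":0,"ry":0,"rz":0},{"x":0.02,"y":-0.22,"z":0,"rx":0,"ry":0,"rz":0},{"x":0.02,"y":-0.22,"z":0,"rx":0,"ry":0,"rz":0},{"x":0.02,"y":-0.22,"z":0,"rx":0,"ry":0,"rz":0},{"x":0.02,"y":-0.22,"z":0,"rx":0,"ry":0,"rz":0},{"x":0.02,"y":-0.22,"z":0,"rx":0,"ry":0,"rz":0},{"x":0.02,"y":-0.22,"z":0,"rx":0,"ry":0,"rz":0}])

```text
t: 14.82
position: [0.64, -0.1754, 0.0606]
tcp_rot: [[-0.995, -0.1, 0.002], [-0.1, 0.995, -0.001], [-0.002, -0.001, -1.0]]
contact_force: [4.7, -2.4, 5.3]
finger_gap: 0.15
grasp_force: 30.0
```

Emit:
apply_moves(series=[{"x":0.02,"y":-0.12,"z":0,"rx":0,"ry":0,"rz":0},{"x":0.01,"y":-0.1,"z":0,"rx":0,"ry":0,"rz":0},{"x":0,"y":-0.05,"z":0,"rx":0,"ry":0,"rz":0},{"x":0,"y":0,"z":0,"rx":0,"ry":0,"rz":0}])

```text
t: 15.32
position: [0.6405, -0.1803, 0.0605]
tcp_rot: [[-0.995, -0.1, 0.002], [-0.1, 0.995, 0.0], [-0.002, 0.0, -1.0]]
contact_force: [2.0, 0.9, 5.8]
finger_gap: 0.149
grasp_force: 30.0
```

Emit:
apply_moves(series=[{"x":0,"y":-0.06,"z":0,"rx":0,"ry":0,"rz":0},{"x":0,"y":0,"z":0,"rx":0,"ry":0,"rz":0}])

```text
t: 15.58
position: [0.6405, -0.1804, 0.0605]
tcp_rot: [[-0.995, -0.101, 0.002], [-0.101, 0.995, 0.002], [-0.002, 0.002, -1.0]]
contact_force: [2.3, 9.4, 7.8]
finger_gap: 0.151
grasp_force: 30.0
```

Emit:
apply_moves(series=[{"x":0,"y":0,"z":0,"rx":0,"ry":0,"rz":0},{"x":0,"y":0,"z":0,"rx":0,"ry":0,"rz":0},{"x":0,"y":0,"z":0,"rx":0,"ry":0,"rz":0},{"x":0,"y":0,"z":0.5,"rx":0,"ry":0,"rz":0},{"x":0,"y":0,"z":1,"rx":0,"ry":0,"rz":0},{"x":0,"y":0,"z":1,"rx":0,"ry":0,"rz":0},{"x":0,"y":0,"z":1,"rx":0,"ry":0,"rz":0},{"x":0,"y":0,"z":1,"rx":0,"ry":0,"rz":0}], jaw=-0.1)

```text
t: 16.58
position: [0.6399, -0.1818, 0.1515]
tcp_rot: [[-0.995, -0.1, 0.001], [-0.1, 0.995, -0.0], [-0.001, -0.0, -1.0]]
contact_force: [-0.3, -0.2, 0.5]
finger_gap: 0.45
grasp_force: 0.0
```

Run:
```python
from h import *
save('wrist','w7')
s=bot.sense();print(s['t'],s['position'],s['contact_force'],s['joint_pos'])
c=np.load('pics/w7.npz')['im'].astype(int)
r,g,b=c[...,0],c[...,1],c[...,2]
red=(r>130)&(g<70)&(b<70); yel=(r>150)&(g>120)&(b<80)
for v in range(60,130,4): print(v,np.flatnonzero(red[v])[[0,-1]] if red[v].any() else '',np.flatnonzero(yel[v])[[0,-1]] if yel[v].any() else '')
# binder geometry
C=[pt('top0',u,v,.004)[:2] for u,v in[(160+53/3.2,175+48/3.2),(160+19/3.2,175+207/3.2),(160+241/3.2,175+240/3.2),(160+271/3.2,175+82/3.2)]]
print(np.array(C).round(4),np.mean(C,0))
print('tab end/start',pt('top0',160+288/3.2,175+161/3.2,.046).round(4),pt('top0',160+227/3.2,175+153/3.2,.046).round(4))
for u,v in[(454,205),(500,208),(478,206)]: print('w2 tab',pt('w2',u,v,.046).round(4),pt('w2',u,v).round(4))
```

```text
16.625 [ 0.64069217 -0.18207559  0.15446371] [0.27427273 0.11149392 3.73604476] [-3.15168469e-01  1.17812240e-01  1.54375860e+00 -2.55799532e-05
  1.47614155e+00 -1.98618383e+00]
60  
64  
68  
72  [389 399]
76  [388 400]
80  
84  
88  [387 391]
92  [387 399]
96  [387 399]
100  
104 [391 392] 
108 [391 393] 
112 [391 392] 
116  
120 [404 407] 
124 [396 409] 
128 [396 409] 
[[0.6869 0.2731]
 [0.5534 0.2961]
 [0.5251 0.1119]
 [0.6571 0.0895]] [0.60561472 0.19267537]
tab end/start [0.5868 0.0678 0.046 ] [0.5935 0.117  0.046 ]
w2 tab [0.5923 0.0694 0.046 ] [0.5925 0.0697 0.0452]
w2 tab [0.5908 0.1173 0.046 ] [0.5908 0.1173 0.0459]
w2 tab [0.5909 0.0942 0.046 ] [0.5908 0.0939 0.0466]
```

The handle is home and the needle is at the clip. Next I'll move to the binder, turning the jaw to close along the binder's x axis.

Emit:
apply_moves(series=[{"x":-0.17,"y":0.88,"z":0,"rx":0,"ry":0,"rz":-1},{"x":-0.17,"y":0.88,"z":0,"rx":0,"ry":0,"rz":-1},{"x":-0.17,"y":0.88,"z":0,"rx":0,"ry":0,"rz":-1},{"x":-0.17,"y":0.88,"z":0,"rx":0,"ry":0,"rz":-1},{"x":-0.17,"y":0.88,"z":0,"rx":0,"ry":0,"rz":-1},{"x":-0.17,"y":0.88,"z":0,"rx":0,"ry":0,"rz":-1},{"x":-0.17,"y":0.88,"z":0,"rx":0,"ry":0,"rz":-1},{"x":-0.17,"y":0.88,"z":0,"rx":0,"ry":0,"rz":-1},{"x":-0.17,"y":0.88,"z":0,"rx":0,"ry":0,"rz":-1},{"x":-0.17,"y":0.88,"z":0,"rx":0,"ry":0,"rz":-1}], jaw=0.3)

```text
t: 17.88
position: [0.6057, -0.0052, 0.1498]
tcp_rot: [[-0.45, 0.893, -0.0], [0.893, 0.45, 0.0], [0.0, -0.0, -1.0]]
contact_force: [-0.1, -0.7, 0.5]
finger_gap: 0.649
grasp_force: 0.0
```

Emit:
apply_moves(series=[{"x":-0.17,"y":0.88,"z":0,"rx":0,"ry":0,"rz":-1},{"x":-0.17,"y":0.88,"z":0,"rx":0,"ry":0,"rz":-1},{"x":-0.17,"y":0.88,"z":0,"rx":0,"ry":0,"rz":-1},{"x":-0.17,"y":0.88,"z":0,"rx":0,"ry":0,"rz":-1},{"x":-0.17,"y":0.88,"z":0,"rx":0,"ry":0,"rz":-1},{"x":0,"y":0,"z":0,"rx":0,"ry":0,"rz":-0.25},{"x":0,"y":0,"z":0,"rx":0,"ry":0,"rz":0}])

```text
t: 18.75
position: [0.5889, 0.0818, 0.1497]
tcp_rot: [[0.157, 0.988, -0.0], [0.988, -0.157, -0.0], [-0.0, 0.0, -1.0]]
contact_force: [-0.5, 0.9, -0.5]
finger_gap: 0.654
grasp_force: 0.0
```

Run:
```python
from h import *
save('wrist','w8')
s=bot.sense();print(s['t'],s['position'],s['tcp_rot'][:,1],s['joint_pos'])
```

```text
18.8 [0.58893197 0.08168307 0.14969695] [ 9.87653164e-01 -1.56656396e-01  3.28332919e-05] [ 9.49877568e-02 -3.16652772e-02  1.70590362e+00 -1.40982986e-04
  1.46735655e+00  2.52306651e-01]
```

View pics/w8.png

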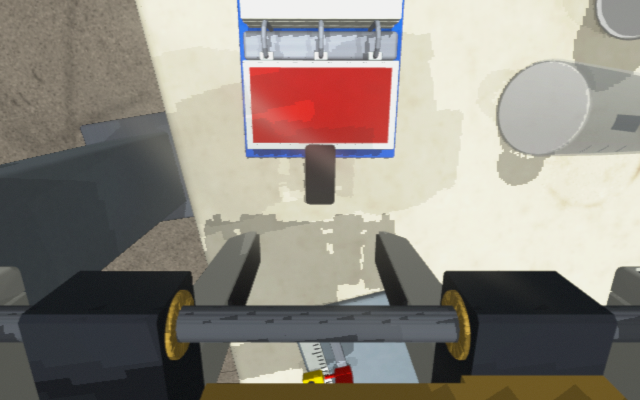

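The binder is square to the image, the black tab is at (320,145–205) centred between the fingers, the rings are at v≈40, and a glass vessel stands on the right at (550,105).

Run:
```python
from h import *
for n,u,v,h in[('tab end',320,204,.046),('tab start',320,147,.046),('leaf near edge',320,150,.042),('leaf far edge',320,62,.042),('ring',320,40,.056),('ringL',266,42,.056),('ringR',374,40,.056),('glass',510,105,None),('glass top',550,105,None)]:
  p=pt('w8',u,v,h); q=p-[.6056,.1927,0]; print(n,p.round(4),'binder',round(q@[.9877,-.157,0],4),round(q@[.157,.9877,0],4))
```

```text
tab end [0.5886 0.071  0.046 ] binder 0.0023 -0.1228
tab start [0.5958 0.1174 0.046 ] binder 0.0021 -0.0759
leaf near edge [0.5954 0.1145 0.042 ] binder 0.0022 -0.0789
leaf far edge [0.6055 0.1794 0.042 ] binder 0.002 -0.0132
ring [0.6074 0.1925 0.056 ] binder 0.0018 0.0
ringL [0.5702 0.197  0.056 ] binder -0.0357 -0.0013
ringR [0.6444 0.1866 0.056 ] binder 0.0393 0.0001
glass [0.7572 0.1232 0.0188] binder 0.1606 -0.0448
glass top [0.7645 0.1235 0.0589] binder 0.1678 -0.0434
```

Emit:
apply_moves(series=[{"x":0.05,"y":0.07,"z":-1,"rx":0,"ry":0,"rz":0},{"x":0,"y":0,"z":-1,"rx":0,"ry":0,"rz":0},{"x":0,"y":0,"z":-1,"rx":0,"ry":0,"rz":0},{"x":0,"y":0,"z":-1,"rx":0,"ry":0,"rz":0},{"x":0,"y":0,"z":-1,"rx":0,"ry":0,"rz":0},{"x":0,"y":0,"z":-1,"rx":0,"ry":0,"rz":0},{"x":0,"y":0,"z":-0.3,"rx":0,"ry":0,"rz":0},{"x":0,"y":0,"z":0,"rx":0,"ry":0,"rz":0}])

```text
t: 19.8
position: [0.5898, 0.0836, 0.0235]
tcp_rot: [[0.158, 0.987, -0.0], [0.987, -0.158, -0.0], [-0.0, -0.0, -1.0]]
contact_force: [0.7, -0.3, -0.5]
finger_gap: 0.65
grasp_force: 0.0
```

Emit:
apply_moves(series=[{"x":0,"y":0,"z":0,"rx":0,"ry":0,"rz":0},{"x":0,"y":0,"z":0,"rx":0,"ry":0,"rz":0},{"x":0,"y":0,"z":0,"rx":0,"ry":0,"rz":0},{"x":0,"y":0,"z":0,"rx":0,"ry":0,"rz":0}], jaw=-1, newtons=10)

```text
t: 20.3
position: [0.5901, 0.0836, 0.0239]
tcp_rot: [[0.158, 0.987, 0.001], [0.987, -0.158, -0.0], [0.0, 0.001, -1.0]]
contact_force: [19.2, -3.2, -1.2]
finger_gap: 0.269
grasp_force: 10.0
```

Run:
```python
import numpy as np
from plant import bot
s=bot.sense();print(s['t'],s['position'],s['finger_gap'],s['grasp_force'],s['contact_force'])
t=np.linspace(0,np.pi,25); yb=-.112*np.cos(t); z=.112*np.sin(t)
for a,b in zip(np.diff(yb),np.diff(z)): print((np.array([.157*a,.9877*a,b])/.02).round(2))
```

```text
20.3 [0.59014389 0.08359394 0.02391658] 0.2691815074043761 10.01653254032135 [19.1894955  -3.20199171 -1.18927031]
[0.01 0.05 0.73]
[0.02 0.14 0.72]
[0.04 0.23 0.69]
[0.05 0.32 0.66]
[0.06 0.4  0.61]
[0.08 0.48 0.55]
[0.09 0.54 0.48]
[0.1  0.6  0.41]
[0.1  0.65 0.32]
[0.11 0.69 0.24]
[0.11 0.71 0.14]
[0.11 0.72 0.05]
[ 0.11  0.72 -0.05]
[ 0.11  0.71 -0.14]
[ 0.11  0.69 -0.24]
[ 0.1   0.65 -0.32]
[ 0.1   0.6  -0.41]
[ 0.09  0.54 -0.48]
[ 0.08  0.48 -0.55]
[ 0.06  0.4  -0.61]
[ 0.05  0.32 -0.66]
[ 0.04  0.23 -0.69]
[ 0.02  0.14 -0.72]
[ 0.01  0.05 -0.73]
```

Emit:
apply_moves(series=[{"x":0.08,"y":-0.01,"z":0,"rx":0,"ry":0,"rz":0},{"x":0,"y":0,"z":0,"rx":0,"ry":0,"rz":0},{"x":0,"y":0,"z":0,"rx":0,"ry":0,"rz":0}])

```text
t: 20.68
position: [0.5913, 0.0834, 0.0237]
tcp_rot: [[0.158, 0.987, -0.0], [0.987, -0.158, -0.0], [-0.0, -0.0, -1.0]]
contact_force: [-3.3, -1.0, 3.5]
finger_gap: 0.257
grasp_force: 10.0
```

Centred now. First part of the arc:

Emit:
apply_moves(series=[{"x":0.01,"y":0.05,"z":0.73,"rx":0,"ry":0,"rz":0},{"x":0.02,"y":0.14,"z":0.72,"rx":0,"ry":0,"rz":0},{"x":0.04,"y":0.23,"z":0.69,"rx":0,"ry":0,"rz":0},{"x":0.05,"y":0.32,"z":0.66,"rx":0,"ry":0,"rz":0}])

```text
t: 21.18
position: [0.5938, 0.0986, 0.0807]
tcp_rot: [[0.158, 0.987, -0.0], [0.987, -0.158, 0.0], [0.0, -0.0, -1.0]]
contact_force: [0.0, 2.1, -2.0]
finger_gap: 0.259
grasp_force: 10.0
```

Emit:
apply_moves(series=[{"x":0.06,"y":0.4,"z":0.61,"rx":0,"ry":0,"rz":0},{"x":0.08,"y":0.48,"z":0.55,"rx":0,"ry":0,"rz":0},{"x":0.09,"y":0.54,"z":0.48,"rx":0,"ry":0,"rz":0},{"x":0.1,"y":0.6,"z":0.41,"rx":0,"ry":0,"rz":0}])

```text
t: 21.68
position: [0.6004, 0.1394, 0.1211]
tcp_rot: [[0.158, 0.987, -0.001], [0.987, -0.158, -0.0], [-0.0, -0.0, -1.0]]
contact_force: [-2.9, 0.3, -1.6]
finger_gap: 0.259
grasp_force: 10.0
```

Emit:
apply_moves(series=[{"x":0.1,"y":0.65,"z":0.32,"rx":0,"ry":0,"rz":0},{"x":0.11,"y":0.69,"z":0.24,"rx":0,"ry":0,"rz":0},{"x":0.11,"y":0.71,"z":0.14,"rx":0,"ry":0,"rz":0},{"x":0.11,"y":0.72,"z":0.05,"rx":0,"ry":0,"rz":0},{"x":0.11,"y":0.72,"z":-0.05,"rx":0,"ry":0,"rz":0},{"x":0.11,"y":0.71,"z":-0.14,"rx":0,"ry":0,"rz":0},{"x":0.11,"y":0.69,"z":-0.24,"rx":0,"ry":0,"rz":0},{"x":0.1,"y":0.65,"z":-0.32,"rx":0,"ry":0,"rz":0}])

```text
t: 22.68
position: [0.6181, 0.2505, 0.1205]
tcp_rot: [[0.158, 0.987, 0.001], [0.987, -0.158, 0.0], [0.001, 0.001, -1.0]]
contact_force: [2.6, -0.3, 2.6]
finger_gap: 0.255
grasp_force: 10.0
```

Emit:
apply_moves(series=[{"x":0.1,"y":0.6,"z":-0.41,"rx":0,"ry":0,"rz":0},{"x":0.09,"y":0.54,"z":-0.48,"rx":0,"ry":0,"rz":0},{"x":0.08,"y":0.48,"z":-0.55,"rx":0,"ry":0,"rz":0},{"x":0.06,"y":0.4,"z":-0.61,"rx":0,"ry":0,"rz":0}])

```text
t: 23.18
position: [0.6245, 0.2905, 0.0788]
tcp_rot: [[0.158, 0.987, 0.0], [0.987, -0.158, 0.0], [0.0, 0.0, -1.0]]
contact_force: [4.4, 2.0, 2.9]
finger_gap: 0.257
grasp_force: 10.0
```

Emit:
apply_moves(series=[{"x":0.05,"y":0.32,"z":-0.66,"rx":0,"ry":0,"rz":0},{"x":0.04,"y":0.23,"z":-0.69,"rx":0,"ry":0,"rz":0},{"x":0.02,"y":0.14,"z":-0.72,"rx":0,"ry":0,"rz":0},{"x":0.01,"y":0.05,"z":-0.65,"rx":0,"ry":0,"rz":0},{"x":0,"y":0,"z":0,"rx":0,"ry":0,"rz":0}])

```text
t: 23.8
position: [0.6267, 0.3047, 0.0233]
tcp_rot: [[0.158, 0.987, -0.0], [0.987, -0.158, -0.0], [-0.0, -0.0, -1.0]]
contact_force: [7.0, 3.4, 0.2]
finger_gap: 0.256
grasp_force: 10.0
```

Emit:
apply_moves(series=[{"x":0,"y":0,"z":0,"rx":0,"ry":0,"rz":0},{"x":0,"y":0,"z":0,"rx":0,"ry":0,"rz":0},{"x":0,"y":0,"z":0,"rx":0,"ry":0,"rz":0},{"x":0,"y":0,"z":0.3,"rx":0,"ry":0,"rz":0},{"x":0,"y":0.2,"z":0.8,"rx":0,"ry":0,"rz":0},{"x":0,"y":0.2,"z":1,"rx":0,"ry":0,"rz":0},{"x":0,"y":0.2,"z":1,"rx":0,"ry":0,"rz":0},{"x":0,"y":0.2,"z":1,"rx":0,"ry":0,"rz":0},{"x":0,"y":0.2,"z":1,"rx":0,"ry":0,"rz":0},{"x":-0.5,"y":0.2,"z":1,"rx":0,"ry":0,"rz":0}], jaw=0.3)

```text
t: 25.05
position: [0.6165, 0.3288, 0.1485]
tcp_rot: [[0.159, 0.987, -0.0], [0.987, -0.159, -0.0], [-0.0, -0.0, -1.0]]
contact_force: [1.3, 0.1, -0.0]
finger_gap: 0.652
grasp_force: 0.0
```

Emit:
apply_moves(series=[{"x":-1,"y":0.8,"z":0.5,"rx":0,"ry":0,"rz":0},{"x":-1,"y":0.8,"z":0.5,"rx":0,"ry":0,"rz":0},{"x":-1,"y":0.8,"z":0,"rx":0,"ry":0,"rz":0},{"x":-1,"y":0.8,"z":0,"rx":0,"ry":0,"rz":0},{"x":-1,"y":0.8,"z":0,"rx":0,"ry":0,"rz":0},{"x":-1,"y":0.8,"z":0,"rx":0,"ry":0,"rz":0},{"x":0,"y":0,"z":0,"rx":0,"ry":0,"rz":0}])

```text
t: 25.92
position: [0.4949, 0.4259, 0.167]
tcp_rot: [[0.156, 0.988, -0.0], [0.988, -0.156, -0.0], [-0.0, -0.0, -1.0]]
contact_force: [-0.3, -0.4, 0.5]
finger_gap: 0.649
grasp_force: 0.0
```

Run:
```python
from h import *
save('top','top9')
s=bot.sense();print(s['t'],s['position'],s['contact_force'])
im=cv2.imread('pics/top9.png')[175:260,160:405]
cv2.imwrite('pics/c9.png',cv2.resize(im,None,fx=3.2,fy=3.2,interpolation=cv2.INTER_CUBIC))
for u,v in[(180,217),(190,218),(215,222)]: print(u,v,pt('top9',u,v).round(3),pt('top0',u,v).round(3))
```

```text
25.975 [0.49574689 0.42526722 0.1670093 ] [-0.05787021 -0.44223366  0.29311372]
180 217 [0.609 0.249 0.045] [0.61  0.251 0.038]
190 218 [0.606 0.221 0.051] [0.607 0.225 0.038]
215 222 [0.596 0.159 0.043] [0.596 0.159 0.043]
```

View pics/c9.png

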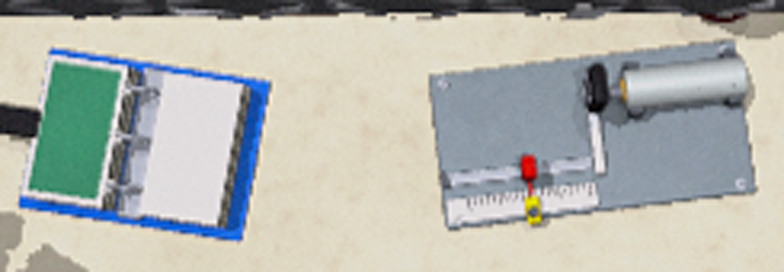

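The leaf lies flat with its green face up (75,130), the needle stands at the clip (531,195), and the handle is home.

```bash
python3 -c "
from plant import bot
print(bot.hand_in())"
```

```text
the job is handed in; nothing more can be done
None
```

The job is handed in: the tell-tale was pushed home, the handle pulled to the clip, held about a second and eased back in, and the last picture shows the needle at the yellow clip and the leaf flat with its green face up (26 s of the 72 s used).

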